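# Set the round glass castings on their kiln tiles

## Task

Get the three round glass castings ready for the kiln: stand each one upright in the middle of the clay kiln tile of its own size, the large one first, then the medium one, then the small one. They are glass, so set them down gently, without dropping them or tipping them over, and do not disturb a piece that is already on its tile. Leave the two square castings and the bead roller where they are.

Things in the scene. Friction and masses are not known exactly. Their poses are not given: they have to be found in the camera images.
- round_large: the large round casting of green glass, 240 to 480 g: an upright cylinder 64 mm across with straight sides up to 36 mm and a shallow domed top 46 mm high; loose on the bench. Origin: centre of its underside; z axis up when upright.
- round_medium: the medium round casting of green glass, 150 to 300 g: an upright cylinder 50 mm across with straight sides up to 36 mm and a shallow domed top 46 mm high; loose on the bench. Origin: centre of its underside; z axis up when upright.
- round_small: the small round casting of green glass, 75 to 155 g: an upright cylinder 36 mm across with straight sides up to 36 mm and a shallow domed top 46 mm high; loose on the bench. Origin: centre of its underside; z axis up when upright.
- square_large: the larger square casting of the same green glass, 58 x 58 mm and 40 mm high, flat on top; loose, to be left alone. Origin: centre of its underside.
- square_small: the smaller square casting of the same green glass, 38 x 38 mm and 40 mm high, flat on top; loose, to be left alone. Origin: centre of its underside.
- tile_large: the large square kiln tile of pale fireclay, 120 x 120 mm over all, fixed to the bench. Its flat floor, 110 x 110 mm, lies 9 mm above the bench, inside a lip 5 mm wide that rises 4 mm above the floor (13 mm above the bench). Origin: centre of its underside, on the bench; x and y axes along its sides.
- tile_medium: the medium square kiln tile of pale fireclay, 92 x 92 mm over all, fixed to the bench. Its flat floor, 82 x 82 mm, lies 9 mm above the bench, inside a lip 5 mm wide that rises 4 mm above the floor (13 mm above the bench). Origin: centre of its underside, on the bench; x and y axes along its sides.
- tile_small: the small square kiln tile of pale fireclay, 66 x 66 mm over all, fixed to the bench. Its flat floor, 56 x 56 mm, lies 9 mm above the bench, inside a lip 5 mm wide that rises 4 mm above the floor (13 mm above the bench). Origin: centre of its underside, on the bench; x and y axes along its sides.
- bead_roller: dark graphite bead roller, a loose block 45 mm (its x) by 100 mm (its y) by 18 mm high with a row of round marks on top; to be left alone. Origin: centre of its underside.
There are look-alikes about, which are no part of the job. What is shaped like the tile_medium but pink is not meant. Leave any red look-alike of the round_large alone.

How it is judged:
By the outcome, as a careful person would: the job done as asked, in the order asked, and still so for the second after the job is handed in, with the robot touching nothing.
It also fails if it takes over 80 s, if anything falls off the work surface, if the arm or the gripper's body presses on something with over 40 N, if the wrist force passes 120 N, or if a joint passes its speed limit or range.

## Robot

A 6-joint arm with a two-finger parallel gripper is mounted at the origin on the work surface. World frame = base frame: x ahead of the robot, y to its left, z up, the work surface at z = 0. Lengths are in mm, angles in degrees, forces in N, time in s.
With the tool pointing down it reaches from about 350 to 850 mm from the base axis. Payload 8.1 kg.
Tool frame: the origin (TCP) lies midway between the tips of the shut fingers; the grasp point (between the pads) lies 19 mm behind it; z points along the fingers, y is the direction in which the jaws open and shut (so a half turn about z gives the same grasp; the last joint's range is limited). The gripper opens to 85 mm and grips with 20 to 120 N. Pads are 22 mm wide; open, the fingers measure 114 mm over their backs; the gripper's body (76 mm by 85 mm) begins 54 mm behind the grasp point. The pads swing forward as they close: fully open they stand 13 mm farther back than shut.
Start: joints at [70.336, 7.471, 85.268, -0, 87.261, -4.893], TCP at [152.95, 580.182, 231.292] pointing down, gripper open.
Joint ranges: [-169.43, 169.43], [-51.17, 129.36], [1.28, 143.12], [-76.62, 256.62], [0, 156.53], [-152.29, 152.29]. Speed limits (degrees/s): [136.94, 136.94, 159.86, 180, 180, 180].

## Interface

Orientations are given as [roll, pitch, yaw] about the fixed x, y, z axes, in that order (R = Rz(yaw) Ry(pitch) Rx(roll)).
In Python, from bench import telemetry, snapshot, camera_params, job gives the robot as it stands. The module is installed in compiled form; this text tells all that it offers.
- The arm moves only by the shell command python3 -m jog 'ROWS' [FORCE]. ROWS is JSON, a list that holds one entry, the list of rows, each a list of 7 numbers: the shift along the tool's x, y, z in units of 50 mm (1.0 is 50 mm), then the turn, a rotation vector about the tool's x, y, z in units of 2 pi rad (1.0 is 2 pi rad), then the opening, from 0 (shut) to 1 (fully open). In form: [[[dx, dy, dz, rx, ry, rz, claw], ...]]. A call has 1 to 12 rows; each row shifts and turns the commanded pose from where the row before left it, along the tool's axes as they then stand; what a row does not reach is not made up. A row lasts 1/8 s, in which the tool goes at most 62.5 mm and 10.7 degrees, less where a joint would pass 70% of its speed; a pose out of reach is approached as far as the arm can. A call with a number of a shift or a turn outside -1 to 1 is refused whole. A call with a gripper value outside its range is refused whole. The fingers move at their own pace and stop on an object; FORCE is the grip in N (left out, the last holds). Time passes only in rows, so rows that do not move let the fingers close. It gives the time, the measured TCP pose, the force and the opening at its end, in the units of the state.
- telemetry.sense(): the state, without advancing time (a new reading comes with each control period).
- snapshot(name): name is "scene" or "top" or "wrist"; returns (picture, depth): 480x640x3 uint8, red, green, blue; 480x640 float32, mm along the optical axis (not along the pixel's ray), 0 where there is no reading.
- camera_params(name): a dict with "K" (3x3 intrinsics, pixels), "extrinsics" (4x4, takes a point from camera to world coordinates). Camera axes: x right, y down, z forward; pixel columns grow to the right and rows downward; lengths in mm; the calibration is good to about 2 mm. A picture is of the moment at which its call begins: read the wrist's pose just before it. camera_params takes no time and is no camera call; for the wrist camera it gives the pose at the moment of the call.
- job.hand_in(): hands the job in, once; it reports no verdict.
The state is a dict: "time": time; "joint_pos": joint angles; "qd": joint speeds; "joint_efforts": joint torques, N m; "tool_pos": TCP position; "tcp_rot": TCP orientation; "ft_force": force on the tool from outside, world axes, zero at the start; "wrist_torque": the same for the moment, N m; "finger_gap": finger opening in mm.
Only numpy, scipy, OpenCV 4.12 (cv2) and the standard library are available. Lean on these libraries where they do the work, as an engineer would, in place of code of your own. Each camera call takes 0.05 s, during which the arm holds its last target. There are 200 camera calls.

## Working session

There is one attempt and no reset: what is moved stays moved. The work goes in short steps, Python scripts to look and compute and a shell command to move; the robot and the scene stay as the last step left them, time stands still between calls to the robot, and variables do not carry over. Pictures are saved under pics/ and viewed, about 12 in all and at most 16, crops included, and the job is handed in when it is done.

```bash
mkdir -p pics
cat > h.py <<'E'
import numpy as np,cv2
from bench import telemetry,snapshot,camera_params
def take(n,f):
    p=camera_params(n);a,d=snapshot(n);np.savez('pics/'+f+'.npz',a=a,d=d,K=p['K'],E=p['extrinsics'])
    cv2.imwrite('pics/'+f+'.png',a[:,:,::-1]);return a,d
def load(f):
    return np.load('pics/'+f+'.npz')
def pix(f,u,v,z=None):
    L=load(f);K=L['K'];E=L['E'];r=np.linalg.inv(K)@[u,v,1.]
    if z is None: s=float(L['d'][int(v),int(u)])
    else:
        w=E[:3,:3]@r; s=(z-E[2,3])/w[2]
    return (E[:3,:3]@(r*s)+E[:3,3]).round(1)
E
python3 - <<'E'
from h import *
take('top','top1');take('scene','scene1')
s=telemetry.sense();print({k:s[k] for k in('time','tool_pos','tcp_rot','ft_force','finger_gap')})
print(load('top1')['E'])
E
```

```text
{'time': 0.1, 'tool_pos': array([152.79418663, 579.70914087, 230.35279884]), 'tcp_rot': array([-1.79905633e+02, -7.62549454e-03,  1.65228451e+02]), 'ft_force': array([ 0.26513815, -0.51531111,  0.11144157]), 'finger_gap': 85.62465474259825}
[[-1.92462269e-02 -9.84798368e-01  1.72631856e-01  2.50916691e+02]
 [-9.99814509e-01  1.90829487e-02 -2.60554543e-03  5.51970970e+01]
 [-7.28387966e-04 -1.72649981e-01 -9.84982971e-01  1.27615590e+03]
 [ 0.00000000e+00  0.00000000e+00  0.00000000e+00  1.00000000e+00]]
```

View pics/top1.png

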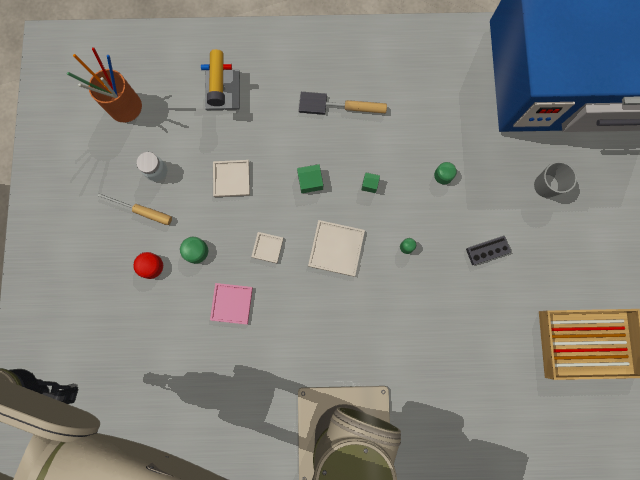

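View pics/scene1.png

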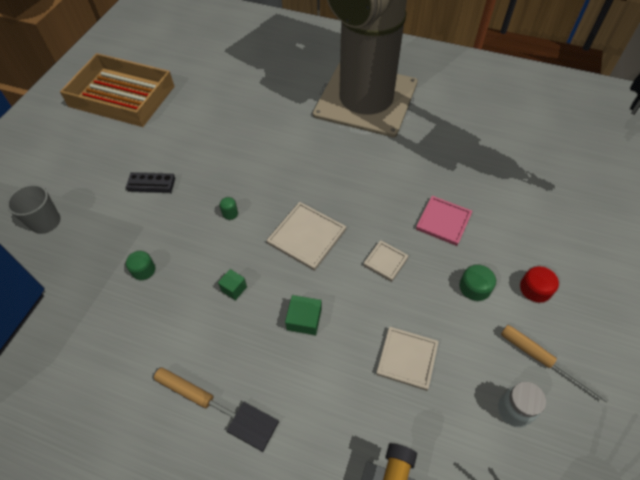

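Top picture: candidates for the rounds are green (194,250) large, (446,173) medium and (408,246) small. Red (148,265) is the look-alike, and the squares at (310,179) and (371,183) are to be left alone. The pale tiles are large (337,248), medium (232,179) and small (268,248), with the pink look-alike at (232,304). I'll measure these and check one close crop.

Run:
```python
from h import *
L=load('top1');a=L['a'];d=L['d'];K=L['K'];E=L['E']
v,u=np.mgrid[:480,:640];P=np.stack([(u-K[0,2])/K[0,0]*d,(v-K[1,2])/K[1,1]*d,d],-1)@E[:3,:3].T+E[:3,3]
hsv=cv2.cvtColor(a,cv2.COLOR_RGB2HSV)
m=((hsv[...,0]>45)&(hsv[...,0]<90)&(hsv[...,1]>110)).astype(np.uint8)
n,l,st,c=cv2.connectedComponentsWithStats(m)
for i in range(1,n):
    if st[i,4]<60: continue
    q=P[(l==i)&(d>0)];z=q[:,2];t=q[z>np.percentile(z,95)-12]
    (e,r)=cv2.minEnclosingCircle(t[:,:2].astype(np.float32))
    print('green',c[i].round(),np.percentile(z,[50,98]).round(1),'circ',np.round(e,1),round(r,1),'mean',t[:,:2].mean(0).round(1), 'top',q[z>np.percentile(z,80)][:,:2].mean(0).round(1))
for nm,b in dict(L=(300,212,375,284),M=(205,152,258,206),S=(246,226,290,268)).items():
    x0,y0,x1,y1=b;mm=np.zeros((480,640),np.uint8)
    s=(a[y0:y1,x0:x1].min(-1)>165)&(a[y0:y1,x0:x1,0].astype(int)-a[y0:y1,x0:x1,2]>8);mm[y0:y1,x0:x1]=s
    ys,xs=np.nonzero(mm); r=cv2.minAreaRect(np.c_[xs,ys].astype(np.float32));bx=cv2.boxPoints(r)
    w=np.array([pix('top1',*p,z=12) if 0 else (lambda rr:(E[:3,:3]@rr*((11-E[2,3])/(E[:3,:3]@rr)[2])+E[:3,3]))(np.linalg.inv(K)@[*p,1.]) for p in bx])
    print(nm,r,w[:,:2].mean(0).round(1),[round(float(np.linalg.norm(w[i]-w[i-1])),0) for i in range(4)],'yaw',np.degrees(np.arctan2(*(w[1]-w[0])[[1,0]])).round(1))
cr=a[140:320,120:480];cv2.imwrite('pics/crop1.png',cv2.resize(cr,(792,396),interpolation=2)[:,:,::-1])
print(K)
```

```text
green [445. 173.] [41.7 48.8] circ [ 630.6 -273. ] 23.2 mean [ 630.7 -273.3] top [ 632.9 -274.8]
green [310. 178.] [39.2 44.9] circ [621.9  71.5] 38.2 mean [622.4  70.8] top [623.4  69.1]
green [370. 182.] [39.5 44.3] circ [609.1 -82.6] 23.4 mean [608.7 -81.6] top [609.8 -83.3]
green [195. 250.] [42.2 48.9] circ [445.6 362.5] 30.7 mean [444.8 358.6] top [444.8 358.6]
green [408. 246.] [42.5 50.1] circ [ 444.9 -169. ] 16.5 mean [ 444.7 -168.7] top [ 446.4 -170.7]
L ((336.1304931640625, 247.403564453125), (47.37965393066406, 46.708038330078125), 12.33908748626709) [447.2   7.9] [118.0, 119.0, 120.0, 119.0] yaw -13.2
M ((230.14743041992188, 177.2432861328125), (33.91952133178711, 35.87205123901367), 87.39744567871094) [635.  276.1] [91.0, 93.0, 91.0, 92.0] yaw -88.4
S ((266.7059020996094, 246.67648315429688), (25.46623992919922, 25.708772659301758), 14.03624439239502) [452.1 182.3] [64.0, 65.0, 65.0, 65.0] yaw -13.8
[[509.53883712   0.         318.45868292]
 [  0.         509.53883712 237.5715278 ]
 [  0.           0.           1.        ]]
```

View pics/crop1.png

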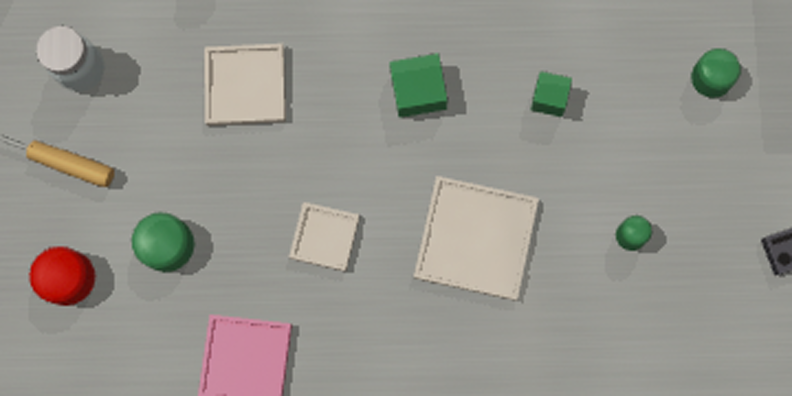

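The crop confirms the choice: domed green rounds with circular outlines, flat-topped squares, and the red casting left of the large one. Now I'll turn the tool to yaw 180 (tool x = −X, tool y = +Y) and go above round_large.

```bash
python3 -m jog '[[[0,0,0,0,0,-0.0205,1],[0,0,0,0,0,-0.0205,1],[-0.73,-0.55,0.1,0,0,0,1],[-0.73,-0.55,0.1,0,0,0,1],[-0.73,-0.55,0.1,0,0,0,1],[-0.73,-0.55,0.1,0,0,0,1],[-0.73,-0.55,0.1,0,0,0,1],[-0.73,-0.55,0.1,0,0,0,1],[-0.73,-0.55,0,0,0,0,1],[-0.73,-0.55,0,0,0,0,1],[0,0,0,0,0,0,1],[0,0,0,0,0,0,1]]]' 40
cat >> h.py <<'E'
def green(f,ztop=46):
    L=load(f);a=L['a'];d=L['d'];K=L['K'];E=L['E']
    v,u=np.mgrid[:480,:640];P=np.stack([(u-K[0,2])/K[0,0]*d,(v-K[1,2])/K[1,1]*d,d],-1)@E[:3,:3].T+E[:3,3]
    h=cv2.cvtColor(a,cv2.COLOR_RGB2HSV);m=((h[...,0]>45)&(h[...,0]<90)&(h[...,1]>110)).astype(np.uint8)
    n,l,st,c=cv2.connectedComponentsWithStats(m)
    for i in range(1,n):
        if st[i,4]<400: continue
        q=P[(l==i)&(d>0)];z=q[:,2];t=q[z>np.percentile(z,97)-10]
        e,r=cv2.minEnclosingCircle(t[:,:2].astype(np.float32))
        A=np.c_[t[:,:2],np.ones(len(t))]
        # dome: sphere fit
        s=np.linalg.lstsq(np.c_[2*t,np.ones(len(t))],(t**2).sum(1),rcond=None)[0]
        print('green px',c[i].round(),st[i,4],'zmax',np.percentile(z,98).round(1),'circ',np.round(e,1),round(r,1),'sphere',s[:3].round(1))
E
python3 - <<'E'
from h import *
take('wrist','w1');green('w1');s=telemetry.sense();print(s['tool_pos'],s['tcp_rot'],load('w1')['E'][:3,3],s['time'])
E
```

```text
time: 1.6
tool_pos: [444.5, 360.1, 200.8]
tcp_rot: [-180.0, -0.1, 180.0]
ft_force: [-0.4, 1.4, -0.4]
finger_gap: 85.4
[444.16634049 360.50217424 200.93082811] [-1.79992949e+02 -4.85045684e-02 -1.79990098e+02] [378.98283967 359.15937041 342.92858961] 1.65
```

View pics/w1.png

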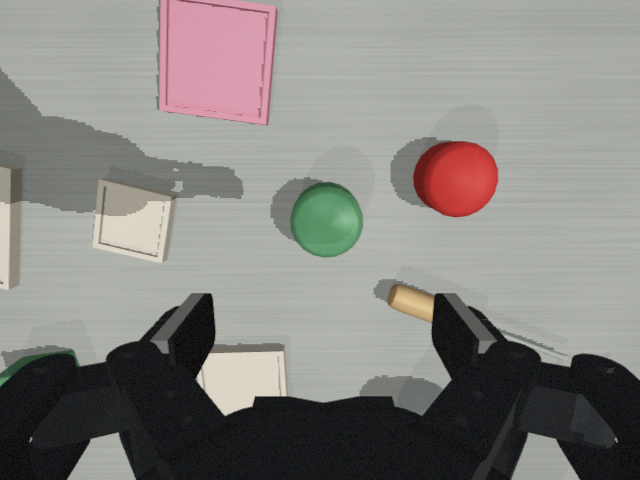

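Round_large is at (327,220), the red look-alike at (456,178), small tile (135,220), and the fingers sit centred about column 325. The colour code printed nothing, so I'm checking why.

Run:
```python
from h import *
L=load('w1');print(L['a'][220,327],L['a'][240,310],L['d'][220,327],L['d'][240,310],cv2.cvtColor(L['a'],cv2.COLOR_RGB2HSV)[220,327],L['K'][0]);print(L['E'])
```

```text
[ 92 151 105] [ 89 147 104] 304.05368 308.79434 [ 67 100 151] [362.82977427   0.         322.99081506]
[[ 1.01742244e-03  9.66149652e-01  2.57980260e-01  3.78982840e+02]
 [ 9.99999430e-01 -1.06621661e-03  4.92399875e-05  3.59159370e+02]
 [ 3.22636034e-04  2.57980063e-01 -9.66150187e-01  3.42928590e+02]
 [ 0.00000000e+00  0.00000000e+00  0.00000000e+00  1.00000000e+00]]
```

```bash
sed -i 's/h\[...,1\]>110/h[...,1]>70/' h.py; python3 -c "
from h import *
green('w1')"
```

```text
green px [326. 220.] 4062 zmax 46.0 circ [446.1 361.9] 31.3 sphere [446.5 361.6 -10.1]
green px [ 28. 365.] 479 zmax 270.5 circ [433.2 290.1] 5.9 sphere [439.1 290.9 266.3]
```

```bash
python3 -m jog '[[[-0.04,0.03,0.8,0,0,0,1],[0,0,0.8,0,0,0,1],[0,0,0.8,0,0,0,1],[0,0,0.8,0,0,0,1],[0,0,0.5,0,0,0,1],[0,0,0.26,0,0,0,1],[0,0,0,0,0,0,1],[0,0,0,0,0,0,0.4],[0,0,0,0,0,0,0.4],[0,0,0,0,0,0,0.4],[0,0,0,0,0,0,0.4],[0,0,0,0,0,0,0.4]]]' 40
```

```text
time: 3.15
tool_pos: [448.1, 362.7, 5.3]
tcp_rot: [179.9, 0.1, 180.0]
ft_force: [-2.4, 1.9, 7.4]
finger_gap: 62.2
```

```bash
python3 -m jog '[[[0,0,0,0,0,0,0.4],[0,0,-0.1,0,0,0,0.4],[0,0,-0.3,0,0,0,0.4],[0,0,-0.5,0,0,0,0.4],[0,0,-0.4,0,0,0,0.4],[0,0,-0.1,0,0,0,0.4],[0,0,0,0,0,0,0.4]]]'
python3 - <<'E'
from h import *
take('wrist','w2');green('w2');s=telemetry.sense();print(s['tool_pos'],s['finger_gap'],s['ft_force'],s['time'])
E
```

```text
time: 4.03
tool_pos: [447.0, 361.7, 73.5]
tcp_rot: [180.0, 0.0, 180.0]
ft_force: [-0.3, -0.2, -4.4]
finger_gap: 62.7
green px [321. 319.] 24494 zmax 114.2 circ [445.1 360.7] 31.4 sphere [441.8 360.6  96.9]
[446.52559598 361.37599452  72.72482713] 62.57849462288953 [-0.34508698 -0.20914158 -4.88941829] 4.075
```

View pics/w2.png

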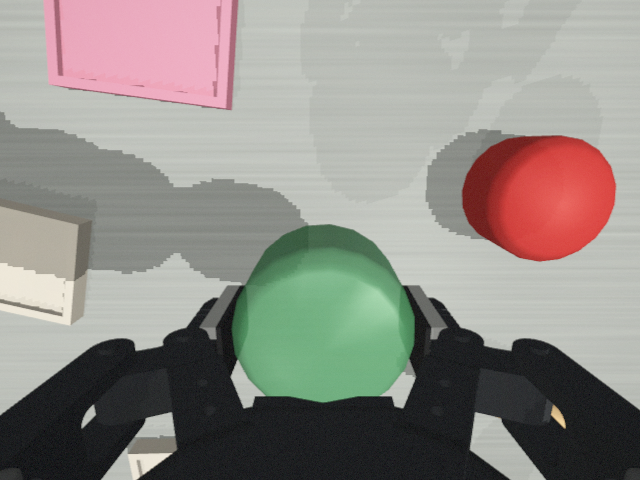

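Held upright, about 460 g, base about 5 mm below TCP height. Carrying it to the large tile.

```bash
python3 -m jog '[[[0,-0.3,0,0,0,0,0.4],[0,-0.6,0,0,0,0,0.4],[0,-0.8,0,0,0,0,0.4],[0,-0.9,0,0,0,0,0.4],[0,-0.9,0,0,0,0,0.4],[0,-0.9,0,0,0,0,0.4],[0,-0.9,0,0,0,0,0.4],[0,-0.8,0,0,0,0,0.4],[0,-0.6,0,0,0,0,0.4],[0,-0.37,0,0,0,0,0.4],[0,0,0,0,0,0,0.4],[0,0,0,0,0,0,0.4]]]'
python3 - <<'E'
from h import *
take('wrist','w3');green('w3');s=telemetry.sense();print(s['tool_pos'],s['finger_gap'],s['ft_force'],s['time'])
E
```

```text
time: 5.58
tool_pos: [446.2, 8.3, 72.8]
tcp_rot: [180.0, -0.1, 180.0]
ft_force: [0.2, -0.3, -3.4]
finger_gap: 62.7
green px [ 26. 259.] 3392 zmax 40.2 circ [ 447.5 -164.5] 16.0 sphere [ 446.6 -170.8   32.1]
green px [319. 322.] 23331 zmax 113.5 circ [444.3   7.3] 31.4 sphere [441.    7.3  97. ]
[446.373493     8.54231794  72.89830925] 62.45575362061446 [ 0.35712061 -0.1198155  -3.20815646] 5.625
```

View pics/w3.png

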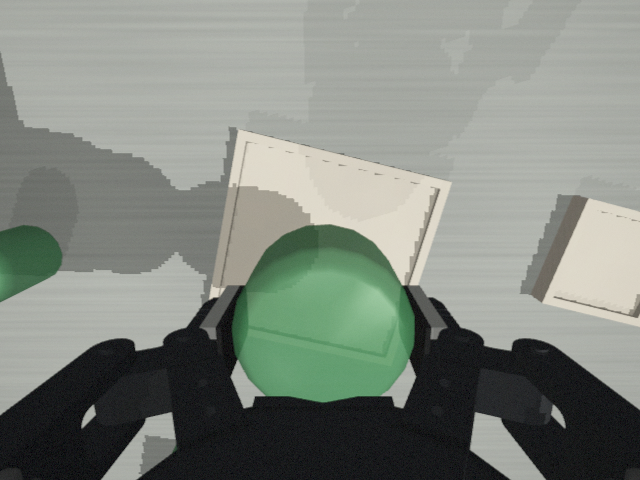

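Tile corners on the near side read at (237,128) and (452,182), z=13.

Run:
```python
from h import *
a=pix('w3',237,128,13);b=pix('w3',452,182,13);d=(b-a)[:2];L=np.linalg.norm(d);n=np.array([d[1],-d[0]])/L
n=n if n[0]>0 else -n
print(a,b,L,((a+b)/2)[:2]+60*n)
```

```text
[373.6 -38.3  13. ] [402.3  78.8  13. ] 120.56574969700142 [446.22525659   5.96733677]
```

```bash
python3 -m jog '[[[-0.02,-0.02,0.2,0,0,0,0.4],[0,0,0.4,0,0,0,0.4],[0,0,0.3,0,0,0,0.4],[0,0,0.12,0,0,0,0.4],[0,0,0.06,0,0,0,0.4],[0,0,0.03,0,0,0,0.4],[0,0,0.02,0,0,0,0.4],[0,0,0,0,0,0,0.4],[0,0,0,0,0,0,0.4]]]'
```

```text
time: 6.75
tool_pos: [448.1, 7.1, 17.1]
tcp_rot: [-180.0, 0.0, 180.0]
ft_force: [-0.6, -0.1, -3.4]
finger_gap: 62.3
```

```bash
python3 -m jog '[[[0,0,0.02,0,0,0,0.4],[0,0,0.02,0,0,0,0.4],[0,0,0,0,0,0,0.4]]]';python3 -m jog '[[[0,0,0.01,0,0,0,0.4],[0,0,0.01,0,0,0,0.4],[0,0,0,0,0,0,0.4]]]'
```

```text
time: 7.12
tool_pos: [447.7, 7.2, 14.7]
tcp_rot: [180.0, -0.0, 180.0]
ft_force: [-1.1, 0.2, -4.0]
finger_gap: 62.5
time: 7.5
tool_pos: [447.9, 7.1, 14.3]
tcp_rot: [-180.0, -0.0, 180.0]
ft_force: [-5.5, 0.4, 5.4]
finger_gap: 62.3
```

Contact felt (+5 N). Open gradually and rise.

```bash
python3 -m jog '[[[0,0,0,0,0,0,0.76],[0,0,0,0,0,0,0.82],[0,0,0,0,0,0,0.9],[0,0,0,0,0,0,1],[0,0,0,0,0,0,1],[0,0,-0.2,0,0,0,1],[0,0,-0.5,0,0,0,1],[0,0,-0.8,0,0,0,1],[0,0,-0.8,0,0,0,1],[0,0,-0.8,0,0,0,1],[0,0,-0.5,0,0,0,1],[0,0,0,0,0,0,1]]]'
python3 - <<'E'
from h import *
take('wrist','w4');green('w4');s=telemetry.sense();print(s['tool_pos'],s['finger_gap'],s['ft_force'],s['time'])
E
```

```text
time: 9.0
tool_pos: [449.5, 7.0, 196.9]
tcp_rot: [-180.0, 0.3, 180.0]
ft_force: [-0.7, -0.1, -0.7]
finger_gap: 85.6
green px [322. 216.] 4296 zmax 55.1 circ [445.7   6.7] 31.3 sphere [446.6   5.7  -1.6]
green px [123. 213.] 2025 zmax 45.8 circ [ 446.2 -170.9] 17.2 sphere [ 446.4 -171.8   26.6]
green px [233. 374.] 2114 zmax 40.3 circ [610.3 -84. ] 25.5 sphere [609.8 -83.8  19.6]
green px [387. 376.] 3128 zmax 41.3 circ [541.7  57.5] 111.5 sphere [600.8  69.8 214.7]
[448.48327927   7.0678188  194.90906433] 85.44035980918315 [ 0.15572753  0.52615384 -0.83850976] 9.05
```

View pics/w4.png

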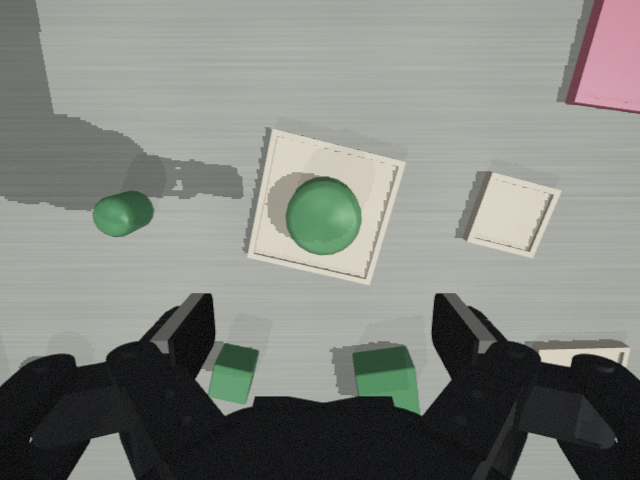

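Large stands upright in its tile: tile corners (273,129), (405,161), (370,284), (248,258); small tile (493,172), (560,189), (533,257), (468,241). Next, go above the medium casting.

```bash
python3 -m jog '[[[-0.25,-0.4,0,0,0,0,1],[-0.5,-0.77,0,0,0,0,1],[-0.5,-0.77,0,0,0,0,1],[-0.5,-0.77,0,0,0,0,1],[-0.5,-0.77,0,0,0,0,1],[-0.5,-0.77,0,0,0,0,1],[-0.5,-0.77,0,0,0,0,1],[-0.4,-0.58,0,0,0,0,1],[0,0,0,0,0,0,1],[0,0,0,0,0,0,1]]]'
python3 - <<'E'
from h import *
for q in ([(273,129),(405,161),(370,284),(248,258)],[(493,172),(560,189),(533,257),(468,241)]):
    print(np.mean([pix('w4',*p,13) for p in q],0))
take('wrist','w5');green('w5');s=telemetry.sense();print(s['tool_pos'],s['joint_pos'],s['tcp_rot'],s['time'])
E
```

```text
time: 10.3
tool_pos: [629.4, -272.2, 191.9]
tcp_rot: [179.9, -0.1, 180.0]
ft_force: [-1.1, -0.0, 0.2]
finger_gap: 85.6
[446.3     6.925  13.   ]
[450.6   180.175  13.   ]
green px [448.   6.] 471 zmax 34.2 circ [ 460.6 -172.2] 11.0 sphere [ 447.7 -172.4   29.6]
green px [524. 194.] 1170 zmax 39.8 circ [611.  -85.7] 25.5 sphere [611.  -84.9  33.4]
green px [318. 224.] 2683 zmax 46.1 circ [ 632.3 -276.5] 24.4 sphere [ 633.  -277.3   10.3]
[ 629.57574496 -271.88570292  192.61737794] [-2.76465779e+01  2.18640402e+01  7.24688698e+01  1.41440085e-02
  8.57872114e+01 -1.17665042e+02] [ 1.79931736e+02 -9.98405269e-02 -1.79982531e+02] 10.35
```

View pics/w5.png

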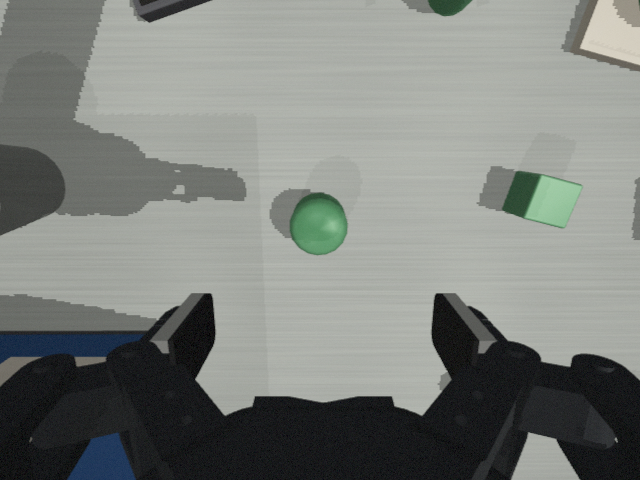

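Medium at (318,224), 57 mm clear of other things except the blue oven edge at (80,340); checking that distance.

Run:
```python
from h import *
for p in ((20,345),(80,345),(140,345),(100,450)): print(pix('w5',*p))
for p in ((501,132),(494,55),(503,100)): print('top',pix('top1',*p))
```

```text
[ 739.8 -544.8   43.3]
[ 739.  -489.9   44.8]
[ 615.8 -321.6  248.6]
[ 761.4 -421.1  137. ]
top [ 749.5 -436.6   -4. ]
top [ 947.2 -419.7   37.1]
top [ 805.1 -419.8   70.7]
```

Oven is over 100 mm away. Descend and grasp.

```bash
python3 -m jog '[[[-0.06,-0.09,0.8,0,0,0,1],[0,0,0.8,0,0,0,1],[0,0,0.8,0,0,0,1],[0,0,0.7,0,0,0,1],[0,0,0.4,0,0,0,1],[0,0,0.22,0,0,0,1],[0,0,0,0,0,0,1],[0,0,0,0,0,0,0.3],[0,0,0,0,0,0,0.3],[0,0,0,0,0,0,0.3],[0,0,0,0,0,0,0.3],[0,0,0,0,0,0,0.3]]]' 40
python3 -m jog '[[[0,0,0,0,0,0,0.3],[0,0,0,0,0,0,0.3],[0,0,0,0,0,0,0.3]]]'
```

```text
time: 11.85
tool_pos: [634.5, -277.9, 9.7]
tcp_rot: [-179.9, 0.1, 180.0]
ft_force: [-0.4, 2.1, 6.2]
finger_gap: 48.4
time: 12.22
tool_pos: [634.5, -277.8, 9.7]
tcp_rot: [-179.9, 0.1, 180.0]
ft_force: [-0.7, 1.1, 6.5]
finger_gap: 48.6
```

```bash
python3 -m jog '[[[0,0,-0.1,0,0,0,0.3],[0,0,-0.3,0,0,0,0.3],[0,0,-0.5,0,0,0,0.3],[0,0,-0.5,0,0,0,0.3],[0,0,-0.2,0,0,0,0.3],[0,0,0,0,0,0,0.3]]]'
python3 - <<'E'
from h import *
take('wrist','w6');green('w6');s=telemetry.sense();print(s['tool_pos'],s['finger_gap'],s['ft_force'],s['time'])
E
```

```text
time: 12.98
tool_pos: [633.9, -277.8, 89.0]
tcp_rot: [-179.9, 0.1, 180.0]
ft_force: [-0.5, 0.1, -2.0]
finger_gap: 48.4
green px [619. 212.] 2656 zmax 38.0 circ [ 611.3 -102.4] 14.4 sphere [615.3 -97.1  33.2]
green px [323. 316.] 15897 zmax 125.0 circ [ 632.2 -278.7] 24.8 sphere [ 632.6 -278.8   89.4]
[ 633.12241799 -277.3474416    87.54341379] 48.91862664412674 [ 0.16787972  0.31012887 -3.00624781] 13.025
```

```bash
python3 -m jog '[[[0,0.4,0,0,0,0,0.3],[0,0.8,0,0,0,0,0.3],[0,1,0,0,0,0,0.3],[0,1,0,0,0,0,0.3],[0,1,0,0,0,0,0.3],[0,1,0,0,0,0,0.3],[0,1,0,0,0,0,0.3],[0,1,0,0,0,0,0.3],[0,1,0,0,0,0,0.3],[0,1,0,0,0,0,0.3],[0,1,0,0,0,0,0.3],[0,0.6,0,0,0,0,0.3]]]'
python3 -m jog '[[[0,0.25,0,0,0,0,0.3],[0,0,0,0,0,0,0.3],[0,0,0,0,0,0,0.3]]]'
python3 - <<'E'
from h import *
take('wrist','w7');green('w7');s=telemetry.sense();print(s['tool_pos'],s['finger_gap'],s['ft_force'],s['time'])
E
```

```text
time: 14.52
tool_pos: [631.3, 266.0, 86.2]
tcp_rot: [-180.0, -0.1, -179.9]
ft_force: [-0.3, -0.6, -2.7]
finger_gap: 48.9
time: 14.9
tool_pos: [633.3, 273.8, 87.3]
tcp_rot: [-180.0, -0.0, 179.9]
ft_force: [0.2, -0.9, -2.0]
finger_gap: 48.4
green px [ 26. 238.] 5304 zmax 39.7 circ [623.9  92.2] 26.4 sphere [629.6  83.3  26.7]
green px [323. 326.] 13597 zmax 123.4 circ [631.9 272.5] 24.8 sphere [632.1 272.7  87.6]
[633.44195451 273.65495937  87.52056156] 48.40242100573391 [-0.6664948  -0.14617161 -2.49070655] 14.95
```

View pics/w7.png

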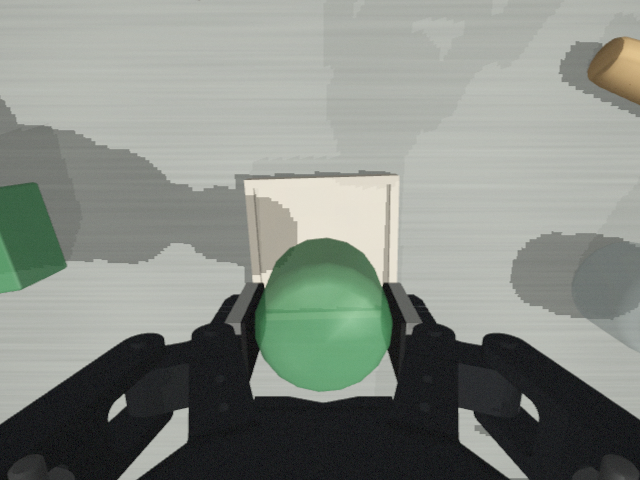

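Medium tile near corners at (245,180) and (399,175); casting upright in the jaws.

Run:
```python
from h import *
a=pix('w7',245,180,13);b=pix('w7',399,175,13);d=(b-a)[:2];L=np.linalg.norm(d);n=np.array([d[1],-d[0]])/L
n=n if n[0]>0 else -n
print(a,b,L,((a+b)/2)[:2]+46*n)
```

```text
[589.6 226.7  13. ] [586.8 317.7  13. ] 91.04306673217901 [634.1782403  273.61471509]
```

```bash
python3 -m jog '[[[-0.035,0.02,0.2,0,0,0,0.3],[0,0,0.4,0,0,0,0.3],[0,0,0.4,0,0,0,0.3],[0,0,0.17,0,0,0,0.3],[0,0,0.08,0,0,0,0.3],[0,0,0.04,0,0,0,0.3],[0,0,0.02,0,0,0,0.3],[0,0,0.02,0,0,0,0.3],[0,0,0,0,0,0,0.3]]]'
python3 -m jog '[[[0,0,0.01,0,0,0,0.3],[0,0,0.01,0,0,0,0.3],[0,0,0,0,0,0,0.3]]]'
```

```text
time: 16.08
tool_pos: [635.3, 276.2, 21.6]
tcp_rot: [180.0, 0.0, 180.0]
ft_force: [0.3, -0.2, -3.5]
finger_gap: 48.4
time: 16.45
tool_pos: [635.1, 276.1, 20.2]
tcp_rot: [-180.0, -0.0, 180.0]
ft_force: [-0.6, 0.3, -3.1]
finger_gap: 48.7
```

```bash
python3 -m jog '[[[0,-0.025,0.01,0,0,0,0.3],[0,0,0.01,0,0,0,0.3],[0,0,0,0,0,0,0.3],[0,0,0,0,0,0,0.3]]]'
python3 -m jog '[[[0,0,0.01,0,0,0,0.3],[0,0,0,0,0,0,0.3],[0,0,0,0,0,0,0.3]]]'
```

```text
time: 16.95
tool_pos: [635.1, 274.9, 19.3]
tcp_rot: [-180.0, -0.0, 180.0]
ft_force: [0.9, 0.7, -3.2]
finger_gap: 48.6
time: 17.32
tool_pos: [635.2, 274.9, 18.9]
tcp_rot: [180.0, 0.0, 180.0]
ft_force: [0.2, 0.6, -2.7]
finger_gap: 48.8
```

```bash
python3 -m jog '[[[0,0,0.01,0,0,0,0.3],[0,0,0,0,0,0,0.3],[0,0,0,0,0,0,0.3]]]'
python3 -m jog '[[[0,0,0.01,0,0,0,0.3],[0,0,0,0,0,0,0.3],[0,0,0,0,0,0,0.3]]]'
```

```text
time: 17.7
tool_pos: [635.2, 274.9, 18.8]
tcp_rot: [180.0, 0.0, 180.0]
ft_force: [-3.4, -0.7, 4.2]
finger_gap: 48.8
time: 18.08
tool_pos: [635.2, 274.9, 18.7]
tcp_rot: [180.0, 0.0, 180.0]
ft_force: [-5.1, -1.9, 7.9]
finger_gap: 48.7
```

Contact (+8 N). Release gradually and rise.

```bash
python3 -m jog '[[[0,0,0,0,0,0,0.6],[0,0,0,0,0,0,0.66],[0,0,0,0,0,0,0.75],[0,0,0,0,0,0,1],[0,0,0,0,0,0,1],[0,0,-0.2,0,0,0,1],[0,0,-0.5,0,0,0,1],[0,0,-0.8,0,0,0,1],[0,0,-0.8,0,0,0,1],[0,0,-0.8,0,0,0,1],[0,0,-0.4,0,0,0,1],[0,0,0,0,0,0,1]]]'
python3 - <<'E'
from h import *
take('wrist','w8');green('w8');s=telemetry.sense();print(s['tool_pos'],s['finger_gap'],s['ft_force'],s['time'])
E
```

```text
time: 19.58
tool_pos: [636.2, 275.2, 195.0]
tcp_rot: [179.9, 0.2, 180.0]
ft_force: [0.1, 0.6, -1.2]
finger_gap: 85.2
green px [ 87. 204.] 6202 zmax 40.6 circ [624.3  70. ] 39.6 sphere [623.7  70.6   1.6]
green px [322. 218.] 2707 zmax 54.9 circ [633.2 274. ] 24.3 sphere [634.  273.6  18.9]
[635.21440739 274.86776758 192.57843353] 85.58530214731701 [ 1.06299365 -0.14220799 -0.97764552] 19.625
```

View pics/w8.png

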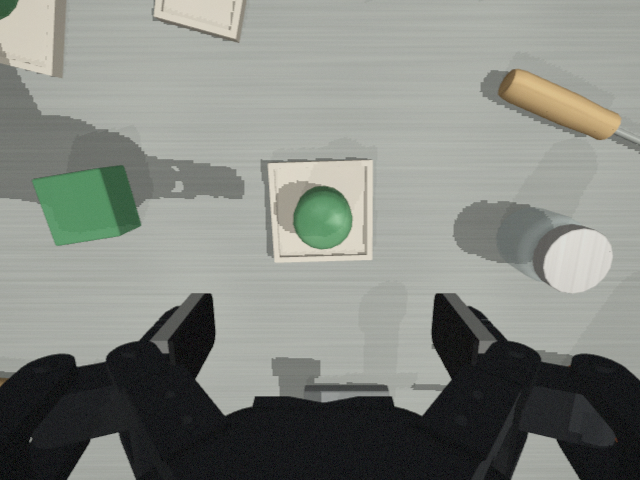

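Medium stands centred and upright (318–325,218 in tile 268–373). Now above the small casting at (446.4,−171.3).

```bash
python3 -m jog '[[[0.2,-0.45,0,0,0,0,1],[0.38,-0.9,0,0,0,0,1],[0.4,-0.95,0,0,0,0,1],[0.4,-0.95,0,0,0,0,1],[0.4,-0.95,0,0,0,0,1],[0.4,-0.95,0,0,0,0,1],[0.4,-0.95,0,0,0,0,1],[0.4,-0.95,0,0,0,0,1],[0.4,-0.95,0,0,0,0,1],[0.4,-0.92,0,0,0,0,1],[0,0,0,0,0,0,1],[0,0,0,0,0,0,1]]]'
python3 - <<'E'
from h import *
take('wrist','w9');green('w9');s=telemetry.sense();print(s['tool_pos'],s['tcp_rot'],s['joint_pos'],s['time'])
E
```

```text
time: 21.12
tool_pos: [445.2, -170.5, 191.0]
tcp_rot: [179.9, -0.1, 179.9]
ft_force: [-0.1, -0.4, -0.3]
finger_gap: 85.0
green px [530. 222.] 5153 zmax 54.8 circ [446.3   5. ] 31.5 sphere [446.4   5.8   4.7]
green px [322. 221.] 1452 zmax 46.1 circ [ 445.6 -171.8] 17.5 sphere [ 446.4 -172.4   25.6]
green px [411. 383.] 2398 zmax 40.8 circ [ 529.2 -114.2] 108.8 sphere [590.6 -90.1 215.6]
[ 445.66730058 -170.1189269   191.37859639] [ 1.79915889e+02 -1.12973127e-01 -1.79993484e+02] [-2.70722092e+01 -1.05386576e+01  1.07138493e+02  2.36137125e-02
  8.35390423e+01 -1.17081328e+02] 21.175
```

View pics/w9.png

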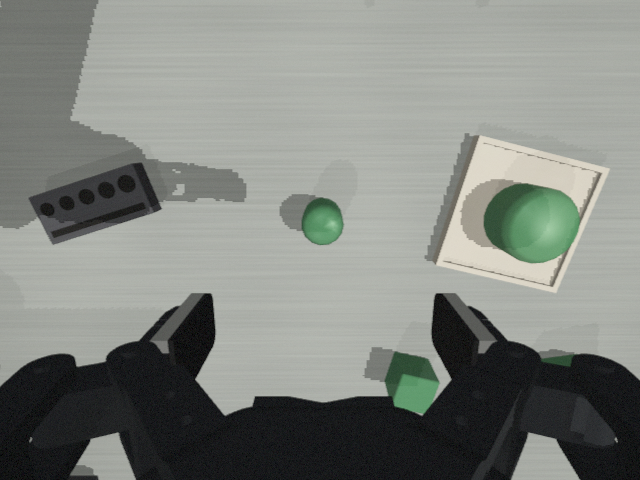

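Small is at (322,221); bead roller and large tile well clear of the jaws.

```bash
python3 -m jog '[[[0,-0.035,0.8,0,0,0,1],[0,0,0.8,0,0,0,1],[0,0,0.8,0,0,0,1],[0,0,0.7,0,0,0,1],[0,0,0.4,0,0,0,1],[0,0,0.2,0,0,0,1],[0,0,0,0,0,0,1],[0,0,0,0,0,0,0.2],[0,0,0,0,0,0,0.2],[0,0,0,0,0,0,0.2],[0,0,0,0,0,0,0.2],[0,0,0,0,0,0,0.2]]]' 30
python3 -m jog '[[[0,0,0,0,0,0,0.2],[0,0,0,0,0,0,0.2],[0,0,0,0,0,0,0.2]]]'
```

```text
time: 22.68
tool_pos: [446.7, -173.2, 8.8]
tcp_rot: [-180.0, 0.1, 180.0]
ft_force: [-1.6, 0.9, 6.6]
finger_gap: 35.1
time: 23.05
tool_pos: [446.7, -173.2, 8.8]
tcp_rot: [-180.0, 0.1, 180.0]
ft_force: [-1.4, 1.8, 6.6]
finger_gap: 35.0
```

The path crosses the placed large casting (top 55 mm), so lift 130 mm.

```bash
python3 -m jog '[[[0,0,-0.1,0,0,0,0.2],[0,0,-0.3,0,0,0,0.2],[0,0,-0.5,0,0,0,0.2],[0,0,-0.6,0,0,0,0.2],[0,0,-0.6,0,0,0,0.2],[0,0,-0.4,0,0,0,0.2],[0,0,-0.1,0,0,0,0.2],[0,0,0,0,0,0,0.2]]]'
python3 - <<'E'
from h import *
take('wrist','w10');green('w10');s=telemetry.sense();print(s['tool_pos'],s['finger_gap'],s['ft_force'],s['time'])
E
```

```text
time: 24.05
tool_pos: [446.1, -172.9, 138.0]
tcp_rot: [-180.0, 0.0, 180.0]
ft_force: [-0.6, -0.1, -1.2]
finger_gap: 34.9
green px [575. 236.] 7607 zmax 54.7 circ [446.    4.3] 31.3 sphere [446.4   5.6   6.2]
green px [322. 320.] 9359 zmax 175.0 circ [ 445.1 -174. ] 17.7 sphere [ 445.8 -174.   155.1]
green px [619. 402.] 988 zmax 211.4 circ [513.8 -16.1] 127.9 sphere [383.5  52.2  84.9]
[ 445.62839067 -172.68611029  137.17580487] 34.72207521139059 [-0.71047699  0.86415837 -0.44573635] 24.1
```

```bash
python3 -m jog '[[[-0.01,0.3,0,0,0,0,0.2],[-0.01,0.6,0,0,0,0,0.2],[-0.01,0.8,0,0,0,0,0.2],[-0.01,0.9,0,0,0,0,0.2],[-0.01,0.9,0,0,0,0,0.2],[-0.01,0.9,0,0,0,0,0.2],[-0.01,0.9,0,0,0,0,0.2],[-0.01,0.8,0,0,0,0,0.2],[-0.01,0.6,0,0,0,0,0.2],[-0.01,0.38,0,0,0,0,0.2],[0,0,0,0,0,0,0.2],[0,0,0,0,0,0,0.2]]]'
python3 -m jog '[[[0,0,0.3,0,0,0,0.2],[0,0,0.6,0,0,0,0.2],[0,0,0.4,0,0,0,0.2],[0,0,0,0,0,0,0.2],[0,0,0,0,0,0,0.2],[0,0,0,0,0,0,0.2]]]'
python3 - <<'E'
from h import *
take('wrist','w11');green('w11');s=telemetry.sense();print(s['tool_pos'],s['finger_gap'],s['ft_force'],s['time'])
E
```

```text
time: 25.6
tool_pos: [450.4, 181.0, 137.1]
tcp_rot: [-180.0, -0.1, -180.0]
ft_force: [-1.0, -0.8, -0.7]
finger_gap: 34.8
time: 26.35
tool_pos: [452.0, 181.2, 73.9]
tcp_rot: [180.0, 0.1, 180.0]
ft_force: [0.1, 0.8, 0.1]
finger_gap: 34.8
green px [ 34. 254.] 7823 zmax 52.3 circ [448.6  18.7] 28.9 sphere [446.9   8.4  23.1]
green px [323. 329.] 7660 zmax 111.0 circ [451.6 179.9] 17.9 sphere [451.7 180.1  90.9]
green px [162. 456.] 504 zmax 165.7 circ [442.5 151.1] 3.1 sphere [446.9 154.3 164.4]
[451.96929538 181.28673895  73.8668312 ] 35.0741398231974 [ 0.01216804 -0.37880852 -2.26634457] 26.4
```

View pics/w11.png

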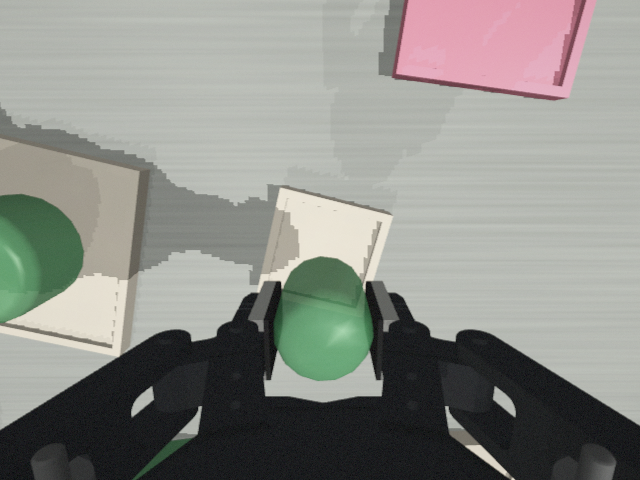

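Small tile near corners (280,186) and (392,214); casting upright.

```bash
python3 - <<'E'
from h import *
a=pix('w11',280,186,13);b=pix('w11',392,214,13);d=(b-a)[:2];L=np.linalg.norm(d);n=np.array([d[1],-d[0]])/L
n=n if n[0]>0 else -n
print(a,b,L,((a+b)/2)[:2]+33*n)
E
python3 -m jog '[[[0.01,0,0.2,0,0,0,0.2],[0,0,0.4,0,0,0,0.2],[0,0,0.25,0,0,0,0.2],[0,0,0.1,0,0,0,0.2],[0,0,0.05,0,0,0,0.2],[0,0,0,0,0,0,0.2],[0,0,0,0,0,0,0.2]]]'
```

```text
[410.5 156.4  13. ] [426.4 219.6  13. ] 65.16939465730826 [450.45275238 179.94867464]
time: 27.28
tool_pos: [451.1, 181.3, 23.4]
tcp_rot: [180.0, 0.1, 180.0]
ft_force: [-0.9, 0.6, -1.1]
finger_gap: 35.2
```

```bash
python3 -m jog '[[[0,0,0.03,0,0,0,0.2],[0,0,0.03,0,0,0,0.2],[0,0,0.02,0,0,0,0.2],[0,0,0,0,0,0,0.2],[0,0,0,0,0,0,0.2]]]'
python3 -m jog '[[[0,0,0.01,0,0,0,0.2],[0,0,0,0,0,0,0.2],[0,0,0,0,0,0,0.2]]]'
python3 -m jog '[[[0,0,0.01,0,0,0,0.2],[0,0,0,0,0,0,0.2],[0,0,0,0,0,0,0.2]]]'
```

```text
time: 27.9
tool_pos: [450.6, 181.1, 18.8]
tcp_rot: [-180.0, 0.0, 180.0]
ft_force: [0.3, -0.4, -1.3]
finger_gap: 34.9
time: 28.28
tool_pos: [450.6, 181.1, 18.3]
tcp_rot: [-180.0, 0.0, 180.0]
ft_force: [0.1, -0.6, -0.7]
finger_gap: 34.9
time: 28.65
tool_pos: [450.7, 181.2, 17.8]
tcp_rot: [180.0, 0.0, 180.0]
ft_force: [0.7, 0.3, -0.9]
finger_gap: 35.3
```

```bash
python3 -m jog '[[[0,0,0.01,0,0,0,0.2],[0,0,0,0,0,0,0.2],[0,0,0,0,0,0,0.2]]]'
python3 -m jog '[[[0,0,0.01,0,0,0,0.2],[0,0,0,0,0,0,0.2],[0,0,0,0,0,0,0.2]]]'
```

```text
time: 29.02
tool_pos: [450.7, 181.2, 17.8]
tcp_rot: [-180.0, -0.0, 180.0]
ft_force: [-2.3, -1.4, 5.8]
finger_gap: 35.1
time: 29.4
tool_pos: [450.8, 181.1, 17.7]
tcp_rot: [-180.0, -0.0, 180.0]
ft_force: [-6.0, -1.8, 10.4]
finger_gap: 35.0
```

Contact. Release and rise, then check everything.

```bash
python3 -m jog '[[[0,0,0,0,0,0,0.44],[0,0,0,0,0,0,0.5],[0,0,0,0,0,0,0.6],[0,0,0,0,0,0,1],[0,0,0,0,0,0,1],[0,0,0,0,0,0,1],[0,0,-0.2,0,0,0,1],[0,0,-0.5,0,0,0,1],[0,0,-0.8,0,0,0,1],[0,0,-0.8,0,0,0,1],[0,0,-0.8,0,0,0,1],[0,0,-0.4,0,0,0,1]]]'
python3 -m jog '[[[0.3,0.3,0,0,0,0,1],[0.5,0.8,0,0,0,0,1],[0.5,0.8,0,0,0,0,1],[0.3,0.5,0,0,0,0,1],[0,0,0,0,0,0,1],[0,0,0,0,0,0,1]]]'
python3 - <<'E'
from h import *
take('scene','scene2');take('top','top2');green('scene2');take('wrist','w12');print('w');green('w12')
s=telemetry.sense();print(s['tool_pos'],s['finger_gap'],s['ft_force'],s['time'])
E
```

```text
time: 30.9
tool_pos: [451.8, 181.5, 195.6]
tcp_rot: [179.9, 0.3, 180.0]
ft_force: [-0.2, 1.0, 0.4]
finger_gap: 85.9
time: 31.65
tool_pos: [370.9, 300.8, 192.2]
tcp_rot: [-180.0, 0.0, -180.0]
ft_force: [-0.2, -1.0, 0.5]
finger_gap: 85.5
green px [306. 229.] 793 zmax 57.1 circ [450.9   8.9] 30.3 sphere [450.    8.6  16.1]
green px [232. 284.] 520 zmax 43.4 circ [613.8 -82. ] 24.6 sphere [614.4 -81.7  30.4]
green px [303. 314.] 1099 zmax 43.0 circ [627.1  71.4] 38.5 sphere [628.   71.4  24. ]
green px [410. 353.] 693 zmax 56.6 circ [638.6 274.5] 23.7 sphere [636.9 275.2  28.3]
w
green px [ 21. 299.] 2994 zmax 52.3 circ [448.1  19.7] 28.6 sphere [446.6   8.6  22.2]
green px [193. 293.] 554 zmax 212.2 circ [361.9 250.1] 6.8 sphere [371.5 255.  214.7]
green px [103. 460.] 2103 zmax 254.9 circ [510.  149.5] 166.1 sphere [607.6  89.2 317.5]
[371.19800532 300.37305138 191.93115588] 85.48303567543097 [ 0.2421327  -0.2010666   0.42100425] 31.8
```

View pics/scene2.png

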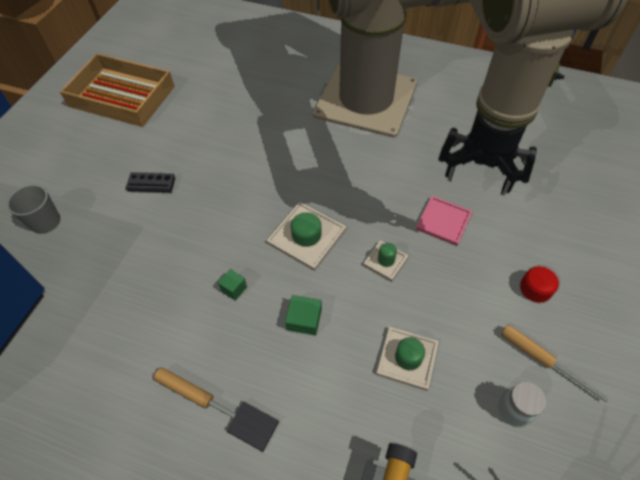

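View pics/w12.png

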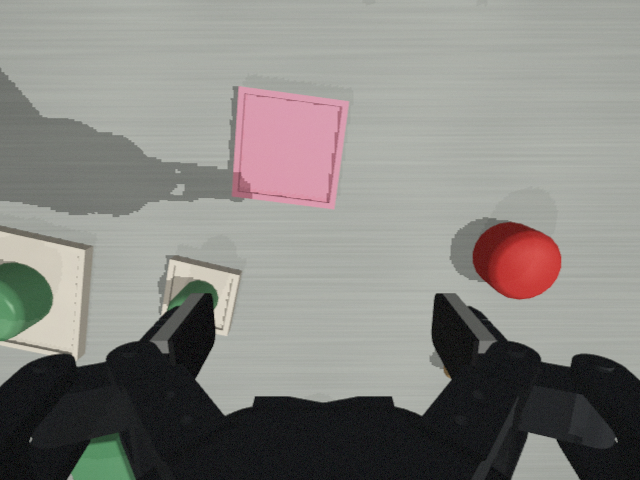

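All three stand on their own tiles: scene pixels (306,229), (387,254) and (410,353). Squares, roller and red piece are unmoved. One numeric check on all of them, then I'll hand in.

```bash
sed -i 's/<400/<100/' h.py
python3 - <<'E'
from h import *
print('scene');green('scene2');print('top');green('top2')
from bench import job;job.hand_in()
E
```

```text
scene
green px [306. 229.] 793 zmax 57.1 circ [450.9   8.9] 30.3 sphere [450.    8.6  16.1]
green px [387. 254.] 310 zmax 57.0 circ [456.2 183. ] 15.5 sphere [454.6 182.6  43.5]
green px [232. 284.] 520 zmax 43.4 circ [613.8 -82. ] 24.6 sphere [614.4 -81.7  30.4]
green px [303. 314.] 1099 zmax 43.0 circ [627.1  71.4] 38.5 sphere [628.   71.4  24. ]
green px [410. 353.] 693 zmax 56.6 circ [638.6 274.5] 23.7 sphere [636.9 275.2  28.3]
top
green px [229. 176.] 346 zmax 58.5 circ [631.4 276. ] 24.8 sphere [632.9 275.2  37. ]
green px [310. 178.] 580 zmax 44.9 circ [623.8  71.7] 39.7 sphere [623.5  70.9  32. ]
green px [370. 182.] 267 zmax 44.0 circ [610.2 -81.8] 25.0 sphere [610.  -81.8  35.3]
green px [336. 246.] 519 zmax 58.1 circ [445.8   8.9] 30.6 sphere [446.6   8.   27.3]
green px [266. 246.] 176 zmax 58.2 circ [449.7 181.6] 16.9 sphere [449.9 181.4  44.6]
the job is handed in; nothing more can be done
```

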